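# Find the pitch-gauge leaf that fits the feed screw

### The arm

A 6-joint arm with a two-finger parallel gripper is mounted at the origin on a cart in front of the work surface, level with it; the furniture and walls round the work are solid. World frame = base frame: x ahead of the robot, y to its left, z up, the work surface at z = 0. Lengths are in m, angles in rad, forces in N, time in s.
With the tool pointing down it reaches from about 0.3 to 1 m from the base axis. Payload 5.1 kg.
Tool frame: the origin (TCP) lies at the very end of the fingers, on their centre line; the grasp point (between the pads) lies arm.grip_point_offset behind it (arm.grip_point_offset is the distance from the TCP to the grasp point, in m); z points along the fingers, y is the line along which they close (so a half turn about z gives the same grasp; the last joint's range is limited). The gripper opens to 95 mm and grips with 3 to 60 N. Pads are 20 mm wide; open, the fingers measure 119 mm over their backs; the gripper's body (75 mm by 180 mm) begins 59 mm behind the grasp point.
Start: joints at [-0.083, 0.124, 1.65, -0, 1.367, -0.083], TCP at [0.65, -0, 0.215] pointing down, gripper open.
Joint ranges: [-2.61, 2.61], [-1.02, 2.33], [0.03, 2.71], [-1.35, 4.49], [0.32, 2.68], [-2.91, 2.91]. Speed limits (rad/s): [2.57, 2.57, 3.14, 3.14, 3.14, 3.14].

### API

Orientations are given as a rotation vector (axis times angle).
In Python, from cell import status, vision, arm gives the robot as it stands.
- The arm moves only by the tool play_rows, never from a script. Its argument "deltas" is a list of rows, each a list of 7 numbers: the shift along the world's x, y, z in units of 0.5 m (1.0 is 0.5 m), then the turn, a rotation vector about the world's x, y, z in units of 360 degrees (1.0 is 360 degrees), then the opening, from -1 (shut) to 1 (fully open). A call has 1 to 5 rows; each row is the pose to reach, as a shift and turn from the pose commanded when the call began, turning the shorter way round; what a row does not reach only later rows make up. A row lasts 1/8 s, in which the tool goes at most 62.5 mm and 10.7 degrees, less where a joint would pass 70% of its speed; a pose out of reach is approached as far as the arm can. A call with a number of a shift or a turn outside -1 to 1 is refused whole. A call with a gripper value outside its range is refused whole. The fingers move at their own pace and stop on an object; "squeeze" is the grip in N (left out, the last holds). Time passes only in rows, so rows that repeat a pose let the fingers close. It gives the time, the measured TCP pose, the force, the opening and the grip force at its end, in the units of the state.
- status.get_obs(): the state, without advancing time (a new reading comes with each control period).
- vision.capture(name): name is "scene" or "side" or "wrist"; returns (picture, depth): 400x640x3 uint8, red, green, blue; 400x640 float32, m along the optical axis (not along the pixel's ray), 0 where there is no reading.
- vision.get_calibration(name): a dict with "intrinsics" (3x3 intrinsics, pixels), "world_from_camera" (4x4, takes a point from camera to world coordinates); the wrist camera has in their place "hand_eye" (4x4, takes a point from camera to tool coordinates, whose origin is the TCP and whose axes are the flange's). Camera axes: x right, y up, looking along -z (the intrinsics and any distortion apply to the point x, -y, -z); pixel columns grow to the right and rows downward; lengths in m; the calibration is good to about 2 mm. The wrist camera is an equidistant fisheye: a pixel r from the principal point sees the ray r / f radians off the axis. A picture is of the moment at which its call begins: read the wrist's pose just before it. get_calibration takes no time and is no camera call.
- arm.job_done(): hands the job in; it is judged then, once.
Trained networks look in the newest picture that a camera, given by its name, has taken for a name from the list of things; names that differ only in an ending like _2 or _b are one class to them, and where a whole thing is asked for, a point or a joint stands for the part that bears it (a point fixed in the world has none). Each returns a list of dicts, best first, with "confidence" (0 to 1); they miss things now and then, are a little off and sometimes report something else, mostly with a low value. They report only what shows in the picture. A call takes as long as a camera call.
- vision.spot_in(camera, label): "box" ([centre column, centre row, width, height] as shares, 0 to 1, of the picture: columns of its width, rows of its height, round what is visible of it).
- vision.mark_of(camera, label): "position" ([column, row] as shares, 0 to 1, of the picture: columns of its width, rows of its height: a listed point, or the origin of a listed thing).
The state is a dict: "time_s": time; "qpos": joint angles; "joint_vel": joint speeds; "joint_efforts": joint torques, N m; "tool_pos": TCP position; "tcp_rot": TCP orientation; "ft_force": force on the tool from outside, world axes, zero at the start; "torque": the same for the moment, N m; "width": finger opening in m; "grip_force": force on a finger pad.
Only numpy, scipy, OpenCV 4.12 (cv2) and the standard library are available. Lean on these libraries where they do the work, as an engineer would, in place of code of your own. Each camera call takes 0.05 s, during which the arm holds its last target. There are 200 camera calls.

### The job

Find out which of the three pitch-gauge leaves fits the feed screw in the gauge bed: set the leaves one by one between the guide posts, teeth down on the thread, and feel along it for the place where the teeth drop in. Press the leaf that goes fully home lightly down (a few newtons, never more than 35 N on the thread) and leave it standing there; every leaf that rides up on the crests goes back into a slot of the leaf rack, and the things around stay where they are.

Things in the scene. Friction and masses are not known exactly. Their poses are not given: they have to be found in the camera images.
- gauge_bed: Fixed grey bed, base 80 x 184 x 8 mm, never turned, holding the screw along its y. Origin: centre of its underside, on the worktop. Two pairs of guide posts (8 mm wide, at y -19 and +19 mm, reaching 28 mm out in x) leave a 16 mm wide slot over the thread at x = 0, straight from 55 to 70 mm height, flared to 78. A leaf stands in it, length along y, and can be slid along y.
- bed_top (a point): Point in the middle of the bed at the height of the thread's crests, 50 mm above the worktop; roots are 5 mm lower. A leaf fully home has its tab point 53 mm above this point, one riding on the crests about 58 mm. The fitting leaf's teeth drop in at a place along y that is different each time, at most half its pitch away from any start; less than 1 mm off it they go home by themselves.
- screw_1: Steel feed screw lying along y on stiff rubber pads (it gives 1 mm per 20 N downward, else fixed); thread 32 mm outside, 22 mm at the root, 120 mm long. Three screws of different pitch (one leaf for each): one of them, not always the same, lies in the gauge bed, the others are spares on the stand behind. Origin on the worktop below its middle; where its crests lie is not known.
- screw_2: Steel feed screw lying along y on stiff rubber pads (it gives 1 mm per 20 N downward, else fixed); thread 32 mm outside, 22 mm at the root, 120 mm long. Three screws of different pitch (one leaf for each): one of them, not always the same, lies in the gauge bed, the others are spares on the stand behind. Origin on the worktop below its middle; where its crests lie is not known.
- screw_3: Steel feed screw lying along y on stiff rubber pads (it gives 1 mm per 20 N downward, else fixed); thread 32 mm outside, 22 mm at the root, 120 mm long. Three screws of different pitch (one leaf for each): one of them, not always the same, lies in the gauge bed, the others are spares on the stand behind. Origin on the worktop below its middle; where its crests lie is not known.
- leaf_rack: Fixed grey rack block 50 x 250 x 30 mm, turned at random; origin at the centre of its underside, length along its y. Three slots, 70 (y) by 16 mm (x), 22 mm deep (floor 8 mm above the origin), at y = -78, 0, +78 mm, x = 0. A leaf stands in each at the start, teeth down, tab point 66 mm above the origin. Any leaf may stand in any slot.
- leaf_a_grip (a point): Middle of the grip tab (34 x 10 mm, along leaf y, x) of a loose aluminium gauge leaf, 58 mm above its tooth tips, 22 mm below its top. Below the tab a comb plate 62 mm long (y), 10 thick (x), 32 high, with 7 downward round-tipped teeth 9 mm apart, 5.5 deep; z up, 90 g. The leaves differ only in their teeth. Starts in any rack slot, parallel to the rack. Which leaf fits varies.
- leaf_b_grip (a point): Middle of the grip tab (34 x 10 mm, along leaf y, x) of a loose aluminium gauge leaf, 58 mm above its tooth tips, 22 mm below its top. Below the tab a comb plate 62 mm long (y), 10 thick (x), 32 high, with 5 downward round-tipped teeth 11 mm apart, 5.5 deep; z up, 90 g. The leaves differ only in their teeth. Starts in any rack slot, parallel to the rack. Which leaf fits varies.
- leaf_c_grip (a point): Middle of the grip tab (34 x 10 mm, along leaf y, x) of a loose aluminium gauge leaf, 58 mm above its tooth tips, 22 mm below its top. Below the tab a comb plate 62 mm long (y), 10 thick (x), 32 high, with 5 downward round-tipped teeth 13 mm apart, 5.5 deep; z up, 90 g. The leaves differ only in their teeth. Starts in any rack slot, parallel to the rack. Which leaf fits varies.
- beaker: Clear beaker 58 mm across, 70 mm high, bystander; origin under its centre.
- sample_pot_0: Small white pot with yellow cap, 29 mm across, 46 mm high, bystander; origin under its centre.

How it is judged:
By the outcome, as a careful person would: the job done as asked, in the order asked, and still so for the second after the job is handed in, with the robot touching nothing.
It also fails if it takes over 72 s, if anything falls off the work surface, if the arm or the gripper's body presses on something with over 40 N, if the wrist force passes 120 N, or if a joint passes its speed limit or range.

## Working session

There is one attempt and no reset: what is moved stays moved. The work goes in short steps, Python scripts to look and compute and a tool call to move; the robot and the scene stay as the last step left them, time stands still between calls to the robot, and variables do not carry over. Pictures are saved under pics/ and viewed, at most 10 in all, crops included, and the job is handed in when it is done.

Besides the shell and the picture viewer there is one more tool, called after ">>>" as name(argument=value, ...) on one line, values as JSON. play_rows: Moves the arm, as the interface text tells. Its arguments: {"type":"object","properties":{"deltas":{"type":"array"},"squeeze":{"type":"number"}},"required":["deltas"]}

```bash
mkdir -p pics
cat > h.py <<'E'
import numpy as np, cv2
from cell import status, vision, arm
from scipy.spatial.transform import Rotation as R
def cam(n):
    c=vision.get_calibration(n); K=np.array(c["intrinsics"])
    if n=="wrist":
        o=status.get_obs(); T=np.eye(4); T[:3,:3]=R.from_rotvec(o["tcp_rot"]).as_matrix(); T[:3,3]=o["tool_pos"]
        return K,T@np.array(c["hand_eye"]),True
    return K,np.array(c["world_from_camera"]),False
def pts(K,T,f,u,v,d):
    x=(np.asarray(u,float)-K[0,2])/K[0,0]; y=(np.asarray(v,float)-K[1,2])/K[1,1]
    if f:
        r=np.hypot(x,y)+1e-9; s=np.tan(r)/r; x,y=x*s,y*s
    P=np.stack([x*d,-y*d,-np.asarray(d),np.ones_like(x)],-1)
    return (P@T.T)[...,:3]
def snap(n,save=None):
    K,T,f=cam(n); p,d=vision.capture(n)
    if save: cv2.imwrite("pics/"+save,p[:,:,::-1])
    v,u=np.mgrid[0:400,0:640]
    return p,d,pts(K,T,f,u,v,d),(K,T,f)
def onplane(c,u,v,z):
    a=pts(*c,np.array([u]),np.array([v]),np.array([1.]))[0]; o=c[1][:3,3]
    return o+(a-o)*(z-o[2])/(a[2]-o[2])
E
python3 - <<'E'
from h import *
print(status.get_obs(), arm.grip_point_offset)
for n in ["scene","side","wrist"]:
    p,d,W,c=snap(n,n+"0.png")
    print(n,c[1].round(3).tolist(),c[0][0,0])
    for l in ["gauge_bed","bed_top","leaf_rack","leaf_a_grip","leaf_b_grip","leaf_c_grip","beaker","sample_pot_0","screw_1"]:
        for m in vision.mark_of(n,l)[:4]:
            u,v=m["position"][0]*640,m["position"][1]*400
            print(l,round(m["confidence"],2),round(u),round(v),W[min(int(v),399),min(int(u),639)].round(3))
E
```

```text
{'time_s': 0.0, 'qpos': array([-8.26249051e-02,  1.24468974e-01,  1.65166680e+00, -2.23214178e-05,
        1.36748243e+00, -8.26056312e-02]), 'joint_vel': array([ 1.09698250e-03,  8.62184172e-05,  4.45090176e-04, -1.69258562e-03,
        6.91096820e-04,  5.86040557e-04]), 'joint_efforts': array([-6.25927078e-04, -4.17603564e+01, -3.59935069e+01,  7.73367751e-02,
        4.92534391e-02, -1.75303944e-04]), 'tool_pos': array([6.49362623e-01, 1.11836163e-06, 2.13414681e-01]), 'tcp_rot': array([-2.22037444e+00, -2.22034170e+00,  2.08167777e-03]), 'ft_force': array([-0.37824273,  0.00622561, -0.72001929]), 'torque': array([ 0.01307801,  0.04432036, -0.00210823]), 'grip_force': 0.0, 'width': 0.09504273804471602} 0.0188
scene [[0.797, 0.285, -0.532, 0.008], [-0.604, 0.364, -0.709, -0.834], [-0.008, 0.887, 0.462, 0.592], [0.0, 0.0, 0.0, 1.0]] 386.78790520515673
gauge_bed 0.87 322 249 [ 0.508 -0.172  0.024]
bed_top 0.69 322 238 [ 0.506 -0.172  0.059]
leaf_rack 0.69 260 206 [0.496 0.137 0.021]
leaf_a_grip 0.65 252 180 [0.523 0.231 0.069]
leaf_b_grip 0.59 262 189 [0.517 0.154 0.067]
leaf_c_grip 
[... 748 characters left out ...]
leaf_b_grip 0.25 423 286 [0.53  0.231 0.062]
leaf_c_grip 0.8 400 227 [0.52  0.081 0.059]
beaker 0.76 306 250 [0.732 0.079 0.045]
screw_1 0.85 282 206 [ 0.757 -0.056  0.043]
screw_1 0.17 306 254 [0.733 0.079 0.034]
wrist [[1.0, -0.0, 0.001, 0.649], [-0.0, 0.956, 0.295, 0.083], [-0.001, -0.295, 0.956, 0.384], [0.0, 0.0, 0.0, 1.0]] 309.70691628693146
gauge_bed 0.57 239 273 [ 0.601 -0.002  0.242]
gauge_bed 0.17 393 238 [ 0.733 -0.077  0.028]
leaf_rack 0.77 223 54 [0.525 0.153 0.021]
leaf_b_grip 0.69 207 40 [0.526 0.16  0.078]
leaf_c_grip 0.61 205 111 [0.52  0.085 0.072]
beaker 0.69 383 133 [0.717 0.053 0.004]
sample_pot_0 0.2 207 37 [0.525 0.163 0.077]
screw_1 0.74 437 235 [ 0.796 -0.076  0.022]
```

View pictures.

View pics/side0.png

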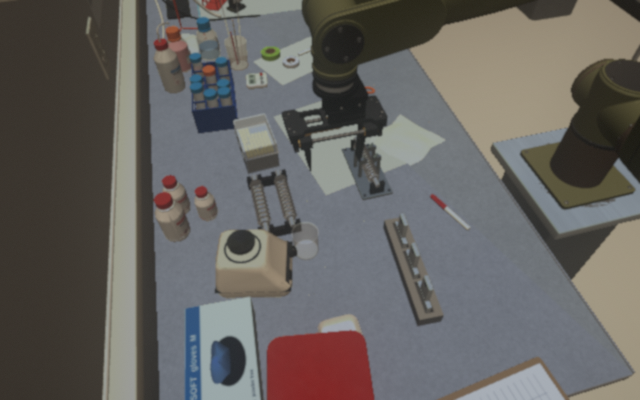

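View pics/scene0.png

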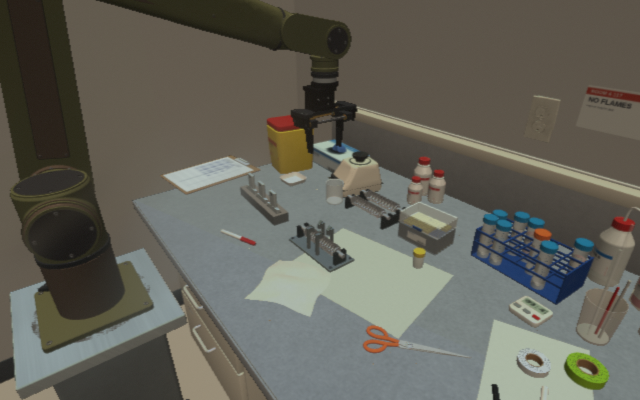

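>>> play_rows(deltas=[[-0.07, -0.085, 0.02, 0, 0, 0, 1], [-0.14, -0.17, 0.04, 0, 0, 0, 1], [-0.21, -0.255, 0.06, 0, 0, 0, 1], [-0.28, -0.34, 0.08, 0, 0, 0, 1], [-0.28, -0.34, 0.08, 0, 0, 0, 1]])

```text
time_s: 2.12
tool_pos: [0.5088, -0.1725, 0.2562]
tcp_rot: [2.225, 2.214, 0.001]
ft_force: [1.0, 0.2, 0.7]
width: 0.095
grip_force: 0.0
```

Run:
```python
from h import *
p,d,W,c=snap("wrist","bed.png"); np.savez("bed.npz",p=p,d=d,W=W,T=c[1])
for l in ["gauge_bed","bed_top"]:
    for m in vision.mark_of("wrist",l)[:2]:
        u,v=m["position"][0]*640,m["position"][1]*400
        print(l,round(m["confidence"],2),round(u),round(v),W[int(v),int(u)].round(3),onplane(c,u,v,0.05 if l=="bed_top" else 0))
z=W[...,2];near=(abs(W[...,0]-.51)<.12)&(abs(W[...,1]+.17)<.13)
# posts: top >72mm
m=near&(z>.068)&(z<.085)
q=(m*255).astype(np.uint8); n,lab,st,ce=cv2.connectedComponentsWithStats(q)
for i in range(1,n):
    if st[i,4]>20: w=W[lab==i]; print("post",st[i,4],w.min(0).round(4),w.max(0).round(4))
b=near&(z>.004)&(z<.012); w=W[b]; print("base",np.percentile(w,[1,99],axis=0).round(4))
```

```text
gauge_bed 0.69 332 150 [ 0.514 -0.144  0.023] [ 0.51518999 -0.14829748  0.        ]
bed_top 0.72 334 154 [ 0.518 -0.149  0.021] [ 0.51713731 -0.14612072  0.05      ]
post 125 [ 0.4901 -0.1321  0.068 ] [ 0.5109 -0.1246  0.0795]
post 121 [ 0.5269 -0.1328  0.068 ] [ 0.5456 -0.1245  0.0791]
post 118 [ 0.4907 -0.1704  0.068 ] [ 0.5108 -0.1629  0.0789]
post 102 [ 0.5272 -0.1702  0.0684] [ 0.5451 -0.1629  0.0787]
base [[ 0.3946 -0.2882  0.0053]
 [ 0.5576 -0.0576  0.0118]]
```

>>> play_rows(deltas=[[0, 0.12, 0, 0, 0, 0, 1], [0.01, 0.24, 0, 0, 0, 0, 1], [0.02, 0.36, 0, 0, 0, 0, 1], [0.03, 0.48, 0, 0, 0, 0, 1], [0.03, 0.6, 0, 0, 0, 0, 1]])

```text
time_s: 2.9
tool_pos: [0.5248, 0.1335, 0.2541]
tcp_rot: [-2.218, -2.224, 0.001]
ft_force: [-0.0, -0.2, -0.1]
width: 0.095
grip_force: 0.0
```

>>> play_rows(deltas=[[0, 0, 0, 0, 0, 0, 1], [0, 0, 0, 0, 0, 0, 1]])

```text
time_s: 3.15
tool_pos: [0.5248, 0.1309, 0.254]
tcp_rot: [-2.219, -2.224, 0.002]
ft_force: [-1.0, -0.6, -0.8]
width: 0.0951
grip_force: 0.0
```

Run:
```python
from h import *
p,d,W,c=snap("wrist","rack.png"); np.savez("rack.npz",p=p,d=d,W=W,T=c[1])
for l,h in [("leaf_rack",0),("leaf_a_grip",.066),("leaf_b_grip",.066),("leaf_c_grip",.066)]:
    for m in vision.mark_of("wrist",l)[:3]:
        u,v=m["position"][0]*640,m["position"][1]*400
        print(l,round(m["confidence"],2),round(u),round(v),W[int(v),int(u)].round(3),onplane(c,u,v,h).round(4))
z=W[...,2];near=(abs(W[...,0]-.52)<.12)&(abs(W[...,1]-.155)<.18)
m=near&(z>.08)&(z<.095)
n,lab,st,ce=cv2.connectedComponentsWithStats((m*255).astype(np.uint8))
for i in range(1,n):
    if st[i,4]>20:
        w=W[lab==i]; print("tab",st[i,4],ce[i].round(),w.mean(0).round(4),cv2.minAreaRect((w[:,:2]*1000).astype(np.float32)))
w=W[near&(z>.022)&(z<.034)]; print("rack",cv2.minAreaRect((w[:,:2]*1000).astype(np.float32)),np.median(w[:,2]))
```

```text
leaf_rack 0.56 322 147 [0.518 0.171 0.088] [0.5169 0.1596 0.    ]
leaf_a_grip 0.67 329 85 [0.526 0.24  0.086] [0.5262 0.2405 0.066 ]
leaf_c_grip 0.58 322 218 [0.518 0.09  0.087] [0.5181 0.0811 0.066 ]
leaf_c_grip 0.27 322 149 [0.517 0.169 0.086] [0.5178 0.1654 0.066 ]
tab 267 [329.  85.] [0.5258 0.2389 0.087 ] ((526.1712036132812, 238.85499572753906), (9.715133666992188, 33.04977798461914), 0.22394898533821106)
tab 271 [324. 155.] [0.5208 0.1624 0.087 ] ((520.8925170898438, 161.79513549804688), (9.972146987915039, 33.630802154541016), 0.11306186765432358)
tab 232 [320. 220.] [0.5155 0.0855 0.087 ] ((515.6041259765625, 84.17402648925781), (33.13172912597656, 10.38341236114502), 86.607666015625)
rack ((520.5248413085938, 160.85935974121094), (250.72616577148438, 51.333702087402344), 86.14092254638672) 0.02958702530239346
```

View pics/rack.png

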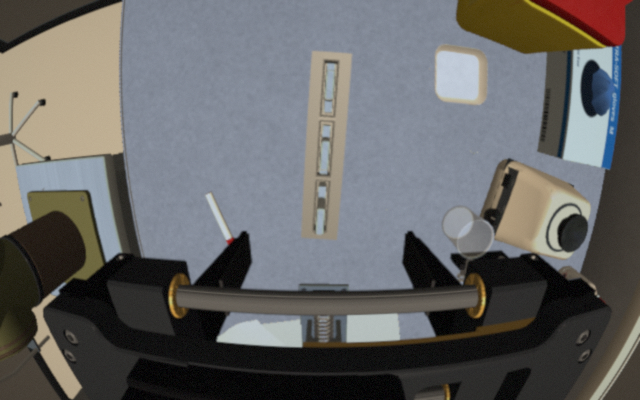

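View pics/bed.png

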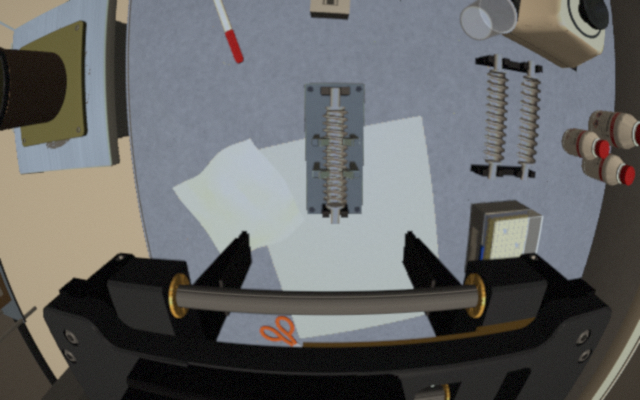

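>>> play_rows(deltas=[[-0.009, -0.05, -0.1, 0, 0, -0.0107, 0.2], [-0.0186, -0.095, -0.2, 0, 0, -0.0107, 0.0], [-0.0186, -0.095, -0.3, 0, 0, -0.0107, 0.0], [-0.0186, -0.095, -0.36, 0, 0, -0.0107, 0], [-0.0186, -0.095, -0.36, 0, 0, -0.0107, 0]])

```text
time_s: 4.03
tool_pos: [0.5134, 0.0814, 0.0719]
tcp_rot: [-2.294, -2.141, 0.007]
ft_force: [-0.2, 0.2, 1.4]
width: 0.0508
grip_force: 0.0
```

Run:
```python
from h import *
from scipy.signal import lombscargle
z=np.load("bed.npz"); W=z["W"]; g=cv2.cvtColor(z["p"],cv2.COLOR_RGB2GRAY).astype(float)
m=(W[...,0]>.62)&(W[...,0]<.85)&(W[...,2]>.015)&(W[...,2]<.12)&(abs(W[...,1]+.12)<.08)
P=np.arange(7,17,.25); 
def per(u0,u1,v0,v1):
    uu=np.arange(u0,u1+1); out=0
    for u in uu:
        v=np.arange(v0,v1+1); y=np.polyval(np.polyfit(v,W[v0:v1+1,u,1],2),v)*1000; a=g[v0:v1+1,u]
        a=a-np.polyval(np.polyfit(y,a,4),y); out=out+lombscargle(y,a,2*np.pi/P)/a.size
    o=out.argsort()[::-1]; print((u0,u1),P[o[:5]],out[o[:5]].round(1))
for u in range(484,510,4): per(u,u+3,75,155)
for u in range(518,542,4): per(u,u+3,80,155)
for u in range(326,346,4): per(u,u+3,108,205)
c=z["p"][60:225,280:560,::-1]; cv2.imwrite("pics/c.png",cv2.resize(c,None,fx=2.8,fy=2.8,interpolation=cv2.INTER_CUBIC))
print(status.get_obs()["tool_pos"],status.get_obs()["tcp_rot"])
```

```text
(484, 487) [11.5  11.25 11.75 11.   12.  ] [47.7 45.9 37.2 32.1 21.9]
(488, 491) [11.25 11.5  11.   11.75 10.75] [192.  174.6 158.  119.2  95.4]
(492, 495) [11.   11.25 10.75 11.5  10.5 ] [220.9 184.8 183.1 108.9  91.8]
(496, 499) [11.   10.75 11.25 11.5  10.5 ] [236.1 204.1 190.4 116.3 109.4]
(500, 503) [10.75 10.5  11.   10.25 11.25] [196.  177.2 137.3  89.   62.6]
(504, 507) [11.75 12.   11.5  12.25 11.25] [264.3 250.1 229.6 204.5 160.2]
(508, 511) [11.75 11.5  12.   12.25 11.25] [9.4 8.6 8.6 7.3 6.4]
(518, 521) [13.25 13.5  13.   13.75 12.75] [62.2 61.1 55.4 53.2 41.8]
(522, 525) [13.25 13.5  13.   13.75 12.75] [191.3 180.8 174.6 148.7 133.7]
(526, 529) [13.   13.25 12.75 13.5  12.5 ] [232.  214.6 209.8 168.3 153.4]
(530, 533) [12.75 13.   12.5  13.25 12.25] [255.6 235.  227.9 177.  161.2]
(534, 537) [14.25 14.5  14.   14.75 13.75] [190.2 181.4 178.3 158.  148.2]
(538, 541) [13.75 14.   13.5  14.25 13.25] [185.3 183.4 173.7 168.1 148.4]
(326, 329) [ 9.    9.25  8.75 15.   14.75] [25.9 19.6 13.9 12.2 12. ]
(330, 333) [9.   9.25 8.75 8.25 9.5 ] [151.3  95.6  66.5  28.5  19.2]
(334, 337) [9.   9.25 8.75 8.25 7.75] [80.4 49.  39.9 16.9 13.5]
(338, 341) [9.   9.25 8.75 8.25 8.  ] [77.8 41.5 37.1 26.3 11.7]
(342, 345) [8.75 8.5  9.   8.25 9.75] [32.2 31.6 23.1 22.  21.6]
[0.51336372 0.08143231 0.07186211] [-2.29370412 -2.14095036  0.00744393]
```

View pics/c.png

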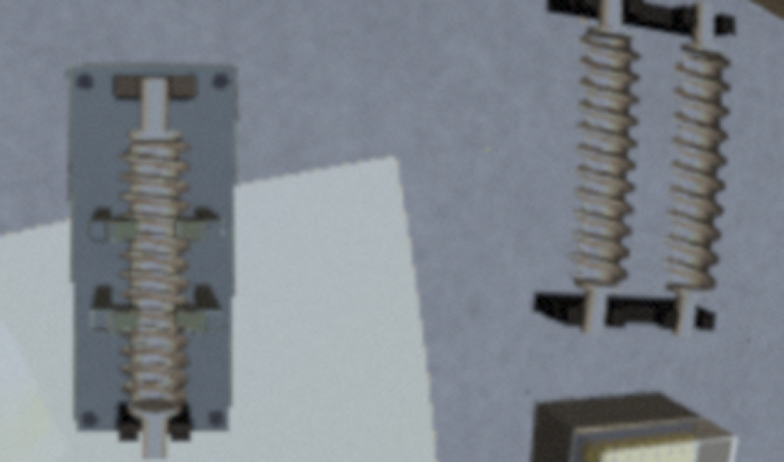

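>>> play_rows(deltas=[[0.002, 0.002, -0.02, 0, 0, 0, 0], [0.003, 0.003, -0.048, 0, 0, 0, 0], [0.003, 0.003, -0.048, 0, 0, 0, -0.6], [0.003, 0.003, -0.048, 0, 0, 0, -1], [0.003, 0.003, -0.048, 0, 0, 0, -1]], squeeze=25)

```text
time_s: 4.65
tool_pos: [0.5176, 0.0841, 0.0512]
tcp_rot: [2.294, 2.145, 0.001]
ft_force: [0.3, -0.0, 0.3]
width: 0.0226
grip_force: 0.0
```

>>> play_rows(deltas=[[0, 0, 0, 0, 0, 0, -1], [0, 0, 0.0, 0, 0, 0, -1], [0, 0, 0, 0, 0, 0, -1]])

```text
time_s: 5.03
tool_pos: [0.5174, 0.084, 0.051]
tcp_rot: [2.295, 2.145, 0.001]
ft_force: [0.9, -0.1, 0.5]
width: 0.0098
grip_force: 25.0
```

>>> play_rows(deltas=[[0, 0, 0.06, 0, 0, 0, -1], [0, 0, 0.12, 0, 0, 0, -1], [0, 0, 0.18, 0, 0, 0, -1], [0, 0, 0.18, 0, 0, 0, -1]])

```text
time_s: 5.52
tool_pos: [0.519, 0.0841, 0.1432]
tcp_rot: [2.292, 2.143, 0.007]
ft_force: [0.5, 0.3, -1.3]
width: 0.0099
grip_force: 25.0
```

Run:
```python
from h import *
print(status.get_obs()["tool_pos"])
a=[]
for n,(u,v) in {"side":(400,227),"scene":(270,195)}.items():
    p,d,W,c=snap(n)
    t=status.get_obs()["tool_pos"]; q=np.linalg.inv(c[1])@np.array([t[0],t[1],t[2]-.02,1]); u=int(c[0][0,2]+c[0][0,0]*q[0]/-q[2]); v=int(c[0][1,2]+c[0][1,1]*q[1]/q[2])
    print(n,u,v); a.append(cv2.resize(p[v-35:v+35,u-35:u+35,::-1],(390,390),interpolation=cv2.INTER_CUBIC))
cv2.imwrite("pics/l1.png",np.hstack(a))
```

```text
[0.51897883 0.08408617 0.14316139]
side 405 208
scene 271 181
```

View pics/l1.png

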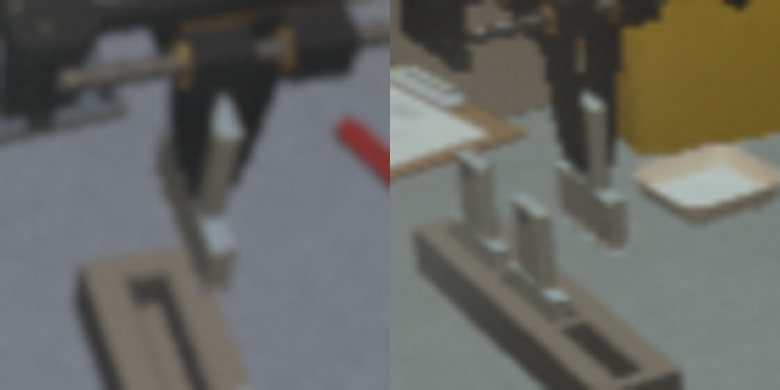

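>>> play_rows(deltas=[[0, -0.12, 0, 0, 0, 0.0107, -1], [0, -0.24, 0, 0, 0, 0.0107, -1], [0, -0.36, 0, 0, 0, 0.0107, -1], [0, -0.463, 0, 0, 0, 0.0107, -1], [0, -0.463, 0, 0, 0, 0.0107, -1]])

```text
time_s: 6.25
tool_pos: [0.5157, -0.15, 0.1382]
tcp_rot: [-2.225, -2.214, 0.003]
ft_force: [-0.7, 0.5, -0.5]
width: 0.0097
grip_force: 25.0
```

>>> play_rows(deltas=[[0, 0, 0, 0, 0, 0, -1], [0, 0, 0, 0, 0, 0, -1]])

```text
time_s: 6.5
tool_pos: [0.5168, -0.1461, 0.1397]
tcp_rot: [-2.218, -2.222, 0.001]
ft_force: [0.9, 0.7, -1.2]
width: 0.0096
grip_force: 25.0
```

Run:
```python
from h import *
o=status.get_obs(); print(o["tool_pos"],o["tcp_rot"],o["qpos"])
a=[]
for n in ("side","scene"):
    p,d,W,c=snap(n)
    t=o["tool_pos"]; q=np.linalg.inv(c[1])@np.array([t[0],t[1],t[2]-.03,1]); u=int(c[0][0,2]+c[0][0,0]*q[0]/-q[2]); v=int(c[0][1,2]+c[0][1,1]*q[1]/q[2])
    a.append(cv2.resize(p[v-35:v+35,u-35:u+35,::-1],(390,390),interpolation=cv2.INTER_CUBIC))
cv2.imwrite("pics/l2.png",np.hstack(a))
```

```text
[ 0.51675155 -0.14612995  0.1396543 ] [-2.21846121e+00 -2.22207744e+00  7.67422890e-04] [-3.75682178e-01 -6.57828869e-02  1.97368653e+00  2.22519423e-04
  1.23540333e+00 -3.77384335e-01]
```

View pics/l2.png

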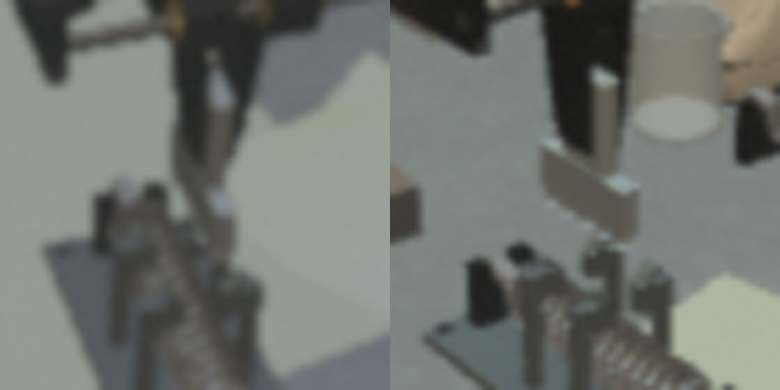

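>>> play_rows(deltas=[[0.003, 0, -0.02, 0, 0, 0, -1], [0.003, 0, -0.045, 0, 0, 0, -1], [0.003, 0, -0.06, 0, 0, 0, -1], [0.003, 0, -0.07, 0, 0, 0, -1], [0.003, 0, -0.07, 0, 0, 0, -1]])

```text
time_s: 7.22
tool_pos: [0.5184, -0.1475, 0.105]
tcp_rot: [-2.221, -2.221, 0.001]
ft_force: [-0.9, 0.3, -0.6]
width: 0.01
grip_force: 25.0
```

>>> play_rows(deltas=[[0, 0, -0.006, 0, 0, 0, -1], [0, 0, -0.008, 0, 0, 0, -1], [0, 0, -0.008, 0, 0, 0, -1]])

```text
time_s: 7.6
tool_pos: [0.5187, -0.1476, 0.1018]
tcp_rot: [2.221, 2.221, 0.0]
ft_force: [0.1, -0.6, -0.8]
width: 0.0099
grip_force: 25.0
```

>>> play_rows(deltas=[[0, 0, -0.002, 0, 0, 0, -1], [0, 0, -0.004, 0, 0, 0, -1], [0, 0, -0.004, 0, 0, 0, -1]])

```text
time_s: 7.98
tool_pos: [0.5186, -0.1475, 0.0995]
tcp_rot: [-2.221, -2.221, 0.0]
ft_force: [-0.1, 0.8, -0.9]
width: 0.0098
grip_force: 25.0
```

>>> play_rows(deltas=[[0, 0, -0.003, 0, 0, 0, -1], [0, 0, -0.006, 0, 0, 0, -1], [0, 0, -0.006, 0, 0, 0, -1]])

```text
time_s: 8.35
tool_pos: [0.5185, -0.1475, 0.0964]
tcp_rot: [-2.221, -2.221, 0.0]
ft_force: [-0.6, -0.6, -0.7]
width: 0.0099
grip_force: 25.0
```

>>> play_rows(deltas=[[0, 0, -0.003, 0, 0, 0, -1], [0, 0, -0.003, 0, 0, 0, -1]])

```text
time_s: 8.6
tool_pos: [0.5186, -0.1475, 0.095]
tcp_rot: [-2.221, -2.221, 0.0]
ft_force: [0.5, -0.4, -1.1]
width: 0.01
grip_force: 25.0
```

>>> play_rows(deltas=[[0, 0, -0.002, 0, 0, 0, -1], [0, 0, -0.002, 0, 0, 0, -1]])

```text
time_s: 8.85
tool_pos: [0.5186, -0.1475, 0.094]
tcp_rot: [-2.221, -2.221, 0.0]
ft_force: [0.2, 0.7, -1.4]
width: 0.0101
grip_force: 25.0
```

>>> play_rows(deltas=[[0, 0, -0.001, 0, 0, 0, -1], [0, 0, -0.001, 0, 0, 0, -1]])

```text
time_s: 9.1
tool_pos: [0.5187, -0.1475, 0.0936]
tcp_rot: [-2.221, -2.221, 0.0]
ft_force: [0.2, 0.1, -1.0]
width: 0.0097
grip_force: 25.0
```

>>> play_rows(deltas=[[0, 0, -0.001, 0, 0, 0, -1], [0, 0, -0.001, 0, 0, 0, -1]])

```text
time_s: 9.35
tool_pos: [0.5187, -0.1475, 0.0931]
tcp_rot: [-2.221, -2.221, 0.0]
ft_force: [-0.4, -0.4, -0.8]
width: 0.0099
grip_force: 25.0
```

>>> play_rows(deltas=[[0, 0, -0.001, 0, 0, 0, -1], [0, 0, -0.001, 0, 0, 0, -1]])

```text
time_s: 9.6
tool_pos: [0.5187, -0.1475, 0.0927]
tcp_rot: [2.221, 2.221, 0.0]
ft_force: [0.5, -0.1, -0.5]
width: 0.0098
grip_force: 25.0
```

>>> play_rows(deltas=[[0, 0, -0.001, 0, 0, 0, -1], [0, 0, -0.001, 0, 0, 0, -1]])

```text
time_s: 9.85
tool_pos: [0.5188, -0.1476, 0.0925]
tcp_rot: [2.221, 2.221, 0.0]
ft_force: [-0.8, 0.4, 1.9]
width: 0.0096
grip_force: 25.0
```

>>> play_rows(deltas=[[0, 0, -0.001, 0, 0, 0, -1], [0, 0, -0.001, 0, 0, 0, -1]])

```text
time_s: 10.1
tool_pos: [0.5188, -0.1476, 0.0922]
tcp_rot: [2.221, 2.221, 0.0]
ft_force: [-1.8, 1.1, 3.2]
width: 0.0098
grip_force: 25.0
```

>>> play_rows(deltas=[[0, 0.002, 0, 0, 0, 0, -1], [0, 0.002, 0, 0, 0, 0, -1]])

```text
time_s: 10.35
tool_pos: [0.5189, -0.1473, 0.0922]
tcp_rot: [2.22, 2.221, -0.001]
ft_force: [-2.3, -2.3, 4.7]
width: 0.01
grip_force: 25.0
```

>>> play_rows(deltas=[[0, 0.002, 0, 0, 0, 0, -1], [0, 0.002, 0, 0, 0, 0, -1]])

```text
time_s: 10.6
tool_pos: [0.5193, -0.1463, 0.0922]
tcp_rot: [2.22, 2.22, 0.0]
ft_force: [-1.7, -4.0, 4.8]
width: 0.0098
grip_force: 25.0
```

>>> play_rows(deltas=[[0, 0.002, 0, 0, 0, 0, -1], [0, 0.002, 0, 0, 0, 0, -1]])

```text
time_s: 10.85
tool_pos: [0.5194, -0.1443, 0.092]
tcp_rot: [2.221, 2.221, 0.002]
ft_force: [1.2, -1.8, 4.6]
width: 0.01
grip_force: 25.0
```

>>> play_rows(deltas=[[0, 0.002, 0, 0, 0, 0, -1], [0, 0.002, 0, 0, 0, 0, -1]])

```text
time_s: 11.1
tool_pos: [0.5192, -0.1438, 0.092]
tcp_rot: [2.22, 2.221, 0.0]
ft_force: [1.0, -4.5, 4.2]
width: 0.0097
grip_force: 25.0
```

>>> play_rows(deltas=[[0, 0.002, 0, 0, 0, 0, -1], [0, 0.002, 0, 0, 0, 0, -1]])

```text
time_s: 11.35
tool_pos: [0.5191, -0.1431, 0.092]
tcp_rot: [2.22, 2.22, -0.0]
ft_force: [0.9, -4.7, 5.0]
width: 0.0099
grip_force: 25.0
```

>>> play_rows(deltas=[[0, -0.004, 0, 0, 0, 0, -1], [0, -0.008, 0, 0, 0, 0, -1], [0, -0.01, 0, 0, 0, 0, -1]])

```text
time_s: 11.72
tool_pos: [0.5187, -0.1447, 0.0918]
tcp_rot: [-2.219, -2.216, -0.007]
ft_force: [0.9, 5.9, 8.6]
width: 0.0099
grip_force: 25.0
```

>>> play_rows(deltas=[[0, -0.002, 0, 0, 0, 0, -1], [0, -0.002, 0, 0, 0, 0, -1]])

```text
time_s: 11.98
tool_pos: [0.5187, -0.1451, 0.0917]
tcp_rot: [-2.219, -2.216, -0.008]
ft_force: [0.8, 6.4, 8.7]
width: 0.01
grip_force: 25.0
```

>>> play_rows(deltas=[[0, -0.002, 0, 0, 0, 0, -1], [0, -0.002, 0, 0, 0, 0, -1]])

```text
time_s: 12.22
tool_pos: [0.5187, -0.1459, 0.0918]
tcp_rot: [-2.218, -2.216, -0.009]
ft_force: [0.5, 6.8, 8.0]
width: 0.0099
grip_force: 25.0
```

>>> play_rows(deltas=[[0, -0.002, 0, 0, 0, 0, -1], [0, -0.002, 0, 0, 0, 0, -1]])

```text
time_s: 12.48
tool_pos: [0.5186, -0.1467, 0.0917]
tcp_rot: [-2.218, -2.215, -0.009]
ft_force: [1.1, 8.0, 8.1]
width: 0.0099
grip_force: 25.0
```

>>> play_rows(deltas=[[0, -0.002, 0, 0, 0, 0, -1], [0, -0.002, 0, 0, 0, 0, -1]])

```text
time_s: 12.72
tool_pos: [0.5187, -0.1475, 0.0917]
tcp_rot: [-2.218, -2.215, -0.009]
ft_force: [0.7, 8.9, 8.6]
width: 0.0099
grip_force: 25.0
```

>>> play_rows(deltas=[[0, -0.002, 0, 0, 0, 0, -1], [0, -0.002, 0, 0, 0, 0, -1]])

```text
time_s: 12.98
tool_pos: [0.5187, -0.1484, 0.0918]
tcp_rot: [-2.218, -2.215, -0.01]
ft_force: [0.5, 9.4, 8.3]
width: 0.01
grip_force: 25.0
```

>>> play_rows(deltas=[[0, -0.002, 0, 0, 0, 0, -1], [0, -0.002, 0, 0, 0, 0, -1]])

```text
time_s: 13.22
tool_pos: [0.5187, -0.1495, 0.0918]
tcp_rot: [-2.218, -2.215, -0.009]
ft_force: [0.5, 8.7, 9.9]
width: 0.01
grip_force: 25.0
```

>>> play_rows(deltas=[[0, 0, 0.004, 0, 0, 0, -1], [0, 0, 0.008, 0, 0, 0, -1], [0, 0, 0.008, 0, 0, 0, -1]])

```text
time_s: 13.6
tool_pos: [0.5175, -0.153, 0.0943]
tcp_rot: [-2.22, -2.219, 0.001]
ft_force: [-0.5, -0.5, -1.3]
width: 0.0102
grip_force: 25.0
```

Run:
```python
from h import *
o=status.get_obs(); print(o["tool_pos"],o["tcp_rot"])
for n in ("side","scene"):
    p,d,W,c=snap(n,n+"3.png")
    m=(abs(W[...,0]-.519)<.02)&(abs(W[...,1]+.15)<.06)&(W[...,2]>.079)&(W[...,2]<.125)
    w=W[m]; print(n,len(w),w.min(0).round(4),w.max(0).round(4))
    # plate top edge z vs y
    for y in np.arange(-.19,-.11,.01):
        s=w[abs(w[:,1]-y)<.005]
        if len(s): print(round(y,3),len(s),s[:,2].max().round(4),s[:,2].min().round(4))
```

```text
[ 0.51754153 -0.15301348  0.09432601] [-2.21965776e+00 -2.21922051e+00  1.47983667e-03]
side 160 [ 0.5036 -0.1813  0.0794] [ 0.5383 -0.1187  0.1248]
-0.18 1 0.0795 0.0795
-0.16 10 0.1247 0.0799
-0.15 14 0.1243 0.0797
-0.14 87 0.1245 0.0809
-0.13 36 0.1248 0.0794
-0.12 12 0.0858 0.0797
scene 201 [ 0.5017 -0.1826  0.0791] [ 0.5302 -0.1232  0.125 ]
-0.18 11 0.0838 0.0796
-0.17 91 0.125 0.08
-0.16 42 0.1244 0.0798
-0.15 31 0.1239 0.0795
-0.14 13 0.1192 0.08
-0.13 11 0.0857 0.0791
-0.12 2 0.0843 0.081
```

>>> play_rows(deltas=[[0.002, 0, -0.004, 0, 0, 0, -1], [0.002, 0, -0.008, 0, 0, 0, -1], [0.002, 0, -0.008, 0, 0, 0, -1]])

```text
time_s: 14.08
tool_pos: [0.5197, -0.1536, 0.0924]
tcp_rot: [-2.221, -2.221, 0.001]
ft_force: [-2.5, 0.0, 4.7]
width: 0.0097
grip_force: 25.0
```

>>> play_rows(deltas=[[0, 0, 0.006, 0, 0, 0, -1], [0, 0.002, 0.006, 0, 0, 0, -1], [0, 0.002, 0, 0, 0, 0, -1], [0, 0.002, 0, 0, 0, 0, -1]])

```text
time_s: 14.58
tool_pos: [0.5199, -0.1525, 0.092]
tcp_rot: [2.221, 2.221, 0.0]
ft_force: [-1.2, 0.7, 1.8]
width: 0.0097
grip_force: 25.0
```

>>> play_rows(deltas=[[0, 0, 0.006, 0, 0, 0, -1], [0, 0.002, 0.006, 0, 0, 0, -1], [0, 0.002, 0, 0, 0, 0, -1], [0, 0.002, 0, 0, 0, 0, -1]])

```text
time_s: 15.08
tool_pos: [0.52, -0.1517, 0.0922]
tcp_rot: [2.221, 2.221, 0.0]
ft_force: [-0.1, 0.1, 2.5]
width: 0.01
grip_force: 25.0
```

>>> play_rows(deltas=[[0, 0, 0.006, 0, 0, 0, -1], [0, 0.002, 0.006, 0, 0, 0, -1], [0, 0.002, 0, 0, 0, 0, -1], [0, 0.002, 0, 0, 0, 0, -1]])

```text
time_s: 15.58
tool_pos: [0.5198, -0.1505, 0.0924]
tcp_rot: [-2.221, -2.221, -0.0]
ft_force: [-1.8, 1.0, 4.4]
width: 0.0098
grip_force: 25.0
```

>>> play_rows(deltas=[[0, 0, 0.006, 0, 0, 0, -1], [0, 0.002, 0.006, 0, 0, 0, -1], [0, 0.002, 0, 0, 0, 0, -1], [0, 0.002, 0, 0, 0, 0, -1]])

```text
time_s: 16.08
tool_pos: [0.5199, -0.1495, 0.0923]
tcp_rot: [-2.221, -2.221, -0.0]
ft_force: [-1.7, 1.2, 3.9]
width: 0.0102
grip_force: 25.0
```

>>> play_rows(deltas=[[0, 0, 0.006, 0, 0, 0, -1], [0, 0.002, 0.006, 0, 0, 0, -1], [0, 0.002, 0, 0, 0, 0, -1], [0, 0.002, 0, 0, 0, 0, -1]])

```text
time_s: 16.58
tool_pos: [0.5198, -0.1486, 0.0922]
tcp_rot: [2.221, 2.221, -0.0]
ft_force: [-2.3, -0.1, 4.0]
width: 0.0098
grip_force: 25.0
```

>>> play_rows(deltas=[[0, 0, 0.006, 0, 0, 0, -1], [0, -0.0074, 0.006, 0, 0, 0, -1], [0, -0.0074, 0, 0, 0, 0, -1], [0, -0.0074, -0.003, 0, 0, 0, -1], [0, -0.0074, -0.003, 0, 0, 0, -1]])

```text
time_s: 17.2
tool_pos: [0.5199, -0.1525, 0.0916]
tcp_rot: [2.221, 2.221, -0.0]
ft_force: [-2.3, 1.3, 6.9]
width: 0.0098
grip_force: 25.0
```

>>> play_rows(deltas=[[0, 0, 0.006, 0, 0, 0, -1], [0, -0.001, 0.006, 0, 0, 0, -1], [0, -0.001, 0, 0, 0, 0, -1], [0, -0.001, 0, 0, 0, 0, -1]])

```text
time_s: 17.7
tool_pos: [0.5199, -0.1528, 0.0916]
tcp_rot: [-2.221, -2.221, 0.0]
ft_force: [-3.1, 2.5, 8.8]
width: 0.0102
grip_force: 25.0
```

>>> play_rows(deltas=[[0, 0, 0.006, 0, 0, 0, -1], [0, -0.001, 0.006, 0, 0, 0, -1], [0, -0.001, 0, 0, 0, 0, -1], [0, -0.001, 0, 0, 0, 0, -1]])

```text
time_s: 18.2
tool_pos: [0.5199, -0.1533, 0.0918]
tcp_rot: [-2.221, -2.221, 0.0]
ft_force: [-4.7, 2.7, 8.8]
width: 0.01
grip_force: 25.0
```

>>> play_rows(deltas=[[0, 0, 0.04, 0, 0, 0, -1], [0, 0, 0.11, 0, 0, 0, -1], [-0.002, 0.1, 0.11, 0, 0, -0.005, -1], [-0.004, 0.2, 0.11, 0, 0, -0.0107, -1], [-0.006, 0.32, 0.11, 0, 0, -0.0107, -1]])

```text
time_s: 18.82
tool_pos: [0.5168, 0.0077, 0.1458]
tcp_rot: [2.296, 2.143, 0.001]
ft_force: [0.7, -0.6, -0.1]
width: 0.0101
grip_force: 25.0
```

>>> play_rows(deltas=[[0, 0.1, 0, 0, 0, 0, -1], [0, 0.153, 0, 0, 0, 0, -1], [0, 0.153, 0, 0, 0, 0, -1], [0, 0.153, 0, 0, 0, 0, -1], [0, 0.153, 0, 0, 0, 0, -1]])

```text
time_s: 19.45
tool_pos: [0.5168, 0.0822, 0.1452]
tcp_rot: [2.296, 2.144, -0.0]
ft_force: [0.1, 0.1, -2.0]
width: 0.0101
grip_force: 25.0
```

>>> play_rows(deltas=[[-0.0016, 0.0026, -0.06, 0, 0, 0, -1], [-0.0016, 0.0026, -0.12, 0, 0, 0, -1], [-0.0016, 0.0026, -0.12, 0, 0, 0, -1]])

```text
time_s: 19.82
tool_pos: [0.5136, 0.0835, 0.0825]
tcp_rot: [-2.294, -2.141, 0.007]
ft_force: [0.5, 0.0, -1.1]
width: 0.0101
grip_force: 25.0
```

>>> play_rows(deltas=[[0, 0, -0.02, 0, 0, 0, -1], [0, 0, -0.03, 0, 0, 0, -1], [0, 0, -0.04, 0, 0, 0, -1], [0, 0, -0.04, 0, 0, 0, -1]])

```text
time_s: 20.32
tool_pos: [0.5158, 0.0846, 0.065]
tcp_rot: [-2.295, -2.145, 0.0]
ft_force: [-0.2, 0.7, -1.2]
width: 0.0094
grip_force: 25.0
```

>>> play_rows(deltas=[[0, -0.001, -0.01, 0, 0, 0, -1], [0, -0.001, -0.02, 0, 0, 0, -1], [0, -0.001, -0.025, 0, 0, 0, -1], [0, -0.001, -0.026, 0, 0, 0, -1]])

```text
time_s: 20.82
tool_pos: [0.5157, 0.0841, 0.0518]
tcp_rot: [-2.295, -2.145, 0.001]
ft_force: [0.6, -0.2, -0.6]
width: 0.0097
grip_force: 25.0
```

>>> play_rows(deltas=[[0, 0, 0, 0, 0, 0, -0.7], [0, 0, 0, 0, 0, 0, -0.3], [0, 0, 0, 0, 0, 0, 0], [0, 0, 0, 0, 0, 0, 0]])

```text
time_s: 21.32
tool_pos: [0.516, 0.0841, 0.0523]
tcp_rot: [2.295, 2.145, 0.0]
ft_force: [0.5, -1.3, 0.7]
width: 0.0386
grip_force: 0.0
```

>>> play_rows(deltas=[[0, 0, 0.07, 0, 0, 0, 0], [0.002, 0.01, 0.13, 0, 0, 0, 0], [0.01, 0.09, 0.13, 0, 0, 0, 0], [0.01, 0.155, 0.13, 0, 0, 0, 0], [0.01, 0.155, 0.13, 0, 0, 0, 0]])

```text
time_s: 21.95
tool_pos: [0.5208, 0.163, 0.1173]
tcp_rot: [2.292, 2.149, 0.0]
ft_force: [-0.4, -0.3, -0.6]
width: 0.0481
grip_force: 0.0
```

Run:
```python
from h import *
print(status.get_obs()["tool_pos"])
for n in ("scene","side"):
    p,d,W,c=snap(n,n+"4.png")
    z=W[...,2];m=(abs(W[...,0]-.52)<.03)&(abs(W[...,1]-.155)<.14)&(z>.04)&(z<.0895)
    n,lab,st,ce=cv2.connectedComponentsWithStats((m*255).astype(np.uint8))
    for i in range(1,n):
        if st[i,4]>15: w=W[lab==i]; print("tab",st[i,4],w.mean(0).round(4),w.max(0).round(4))
```

```text
[0.52082458 0.16300078 0.11731436]
tab 84 [0.5241 0.2308 0.0637] [0.532  0.2666 0.088 ]
tab 102 [0.519  0.1535 0.0662] [0.5262 0.1743 0.0888]
tab 116 [0.513  0.0794 0.065 ] [0.5196 0.104  0.0892]
tab 207 [0.5238 0.1667 0.0698] [0.5279 0.1827 0.0891]
tab 243 [0.5292 0.2446 0.0688] [0.5336 0.2684 0.089 ]
```

>>> play_rows(deltas=[[0, -0.003, -0.06, 0, 0, 0, 0], [0, -0.003, -0.11, 0, 0, 0, 0], [0, -0.003, -0.136, 0, 0, 0, 0], [0, -0.003, -0.136, 0, 0, 0, 0], [0, -0.003, -0.136, 0, 0, 0, -1]])

```text
time_s: 22.68
tool_pos: [0.5218, 0.16, 0.0503]
tcp_rot: [2.295, 2.144, 0.002]
ft_force: [-0.0, -0.1, -0.1]
width: 0.0414
grip_force: 0.0
```

>>> play_rows(deltas=[[0, 0, 0, 0, 0, 0, -1], [0, 0, 0.0, 0, 0, 0, -1], [0, 0, 0, 0, 0, 0, -1], [0, 0, 0, 0, 0, 0, -1]], squeeze=25)

```text
time_s: 23.18
tool_pos: [0.521, 0.1601, 0.0494]
tcp_rot: [2.295, 2.145, 0.001]
ft_force: [-0.9, 0.5, 1.3]
width: 0.0095
grip_force: 25.0
```

>>> play_rows(deltas=[[0, 0, 0.06, 0, 0, 0, -1], [0, 0, 0.12, 0, 0, 0, -1], [0, 0, 0.185, 0, 0, 0, -1], [0, -0.1, 0.185, 0, 0, 0.005, -1], [0, -0.2, 0.185, 0, 0, 0.0107, -1]])

```text
time_s: 23.8
tool_pos: [0.5209, 0.0594, 0.1421]
tcp_rot: [2.217, 2.224, 0.001]
ft_force: [0.8, 0.0, -1.2]
width: 0.0098
grip_force: 25.0
```

>>> play_rows(deltas=[[0, -0.12, 0, 0, 0, 0, -1], [0, -0.24, 0, 0, 0, 0, -1], [0, -0.36, 0, 0, 0, 0, -1], [0, -0.414, 0, 0, 0, 0, -1], [0, -0.414, 0, 0, 0, 0, -1]])

```text
time_s: 24.42
tool_pos: [0.5205, -0.1485, 0.1413]
tcp_rot: [-2.225, -2.217, 0.0]
ft_force: [0.8, -0.4, -0.8]
width: 0.0096
grip_force: 25.0
```

>>> play_rows(deltas=[[0, 0, 0, 0, 0, 0, -1], [0, 0, 0, 0, 0, 0, -1]])

```text
time_s: 24.68
tool_pos: [0.5208, -0.1457, 0.1414]
tcp_rot: [-2.219, -2.223, 0.0]
ft_force: [-0.0, 0.1, -2.4]
width: 0.0099
grip_force: 25.0
```

>>> play_rows(deltas=[[-0.0044, 0, -0.03, 0, 0, 0, -1], [-0.0044, 0, -0.06, 0, 0, 0, -1], [-0.0044, 0, -0.08, 0, 0, 0, -1], [-0.0044, 0, -0.09, 0, 0, 0, -1], [-0.0044, 0, -0.09, 0, 0, 0, -1]])

```text
time_s: 25.3
tool_pos: [0.5185, -0.1469, 0.0961]
tcp_rot: [-2.221, -2.221, 0.001]
ft_force: [-1.2, -0.5, -1.4]
width: 0.0098
grip_force: 25.0
```

>>> play_rows(deltas=[[0, 0, -0.004, 0, 0, 0, -1], [0, 0, -0.006, 0, 0, 0, -1], [0, 0, -0.006, 0, 0, 0, -1]])

```text
time_s: 25.68
tool_pos: [0.5188, -0.147, 0.0939]
tcp_rot: [2.221, 2.221, 0.0]
ft_force: [0.1, -0.0, -1.1]
width: 0.0097
grip_force: 25.0
```

>>> play_rows(deltas=[[0, 0, -0.002, 0, 0, 0, -1], [0, 0, -0.002, 0, 0, 0, -1]])

```text
time_s: 25.92
tool_pos: [0.5187, -0.1469, 0.0926]
tcp_rot: [-2.221, -2.221, 0.0]
ft_force: [-0.2, -0.1, -0.6]
width: 0.0097
grip_force: 25.0
```

>>> play_rows(deltas=[[0, 0, -0.002, 0, 0, 0, -1], [0, 0, -0.002, 0, 0, 0, -1]])

```text
time_s: 26.18
tool_pos: [0.5186, -0.1469, 0.0915]
tcp_rot: [-2.221, -2.221, 0.0]
ft_force: [0.7, 0.5, -1.7]
width: 0.0098
grip_force: 25.0
```

>>> play_rows(deltas=[[0, 0, -0.001, 0, 0, 0, -1], [0, 0, -0.001, 0, 0, 0, -1]])

```text
time_s: 26.42
tool_pos: [0.5187, -0.1469, 0.0912]
tcp_rot: [2.221, 2.221, 0.0]
ft_force: [-0.1, -0.4, 0.0]
width: 0.0102
grip_force: 25.0
```

>>> play_rows(deltas=[[0, 0, -0.002, 0, 0, 0, -1], [0, 0, -0.003, 0, 0, 0, -1], [0, 0, -0.003, 0, 0, 0, -1]])

```text
time_s: 26.8
tool_pos: [0.5189, -0.147, 0.0905]
tcp_rot: [2.221, 2.221, 0.0]
ft_force: [-1.9, 0.7, 5.7]
width: 0.0099
grip_force: 25.0
```

>>> play_rows(deltas=[[0, 0, 0.006, 0, 0, 0, -1], [0, 0.002, 0.006, 0, 0, 0, -1], [0, 0.002, 0, 0, 0, 0, -1], [0, 0.002, 0, 0, 0, 0, -1]])

```text
time_s: 27.3
tool_pos: [0.519, -0.146, 0.0906]
tcp_rot: [2.221, 2.221, 0.0]
ft_force: [-2.0, -0.1, 4.7]
width: 0.0099
grip_force: 25.0
```

>>> play_rows(deltas=[[0, 0, 0.006, 0, 0, 0, -1], [0, 0.002, 0.006, 0, 0, 0, -1], [0, 0.002, 0, 0, 0, 0, -1], [0, 0.002, 0, 0, 0, 0, -1]])

```text
time_s: 27.8
tool_pos: [0.5189, -0.1449, 0.0905]
tcp_rot: [-2.221, -2.221, -0.0]
ft_force: [-1.8, 1.7, 5.4]
width: 0.0098
grip_force: 25.0
```

>>> play_rows(deltas=[[0, 0, 0.006, 0, 0, 0, -1], [0, 0.002, 0.006, 0, 0, 0, -1], [0, 0.002, 0, 0, 0, 0, -1], [0, 0.002, 0, 0, 0, 0, -1]])

```text
time_s: 28.3
tool_pos: [0.5189, -0.1439, 0.0905]
tcp_rot: [-2.221, -2.221, -0.0]
ft_force: [-2.2, 0.0, 6.0]
width: 0.0098
grip_force: 25.0
```

>>> play_rows(deltas=[[0, 0, 0.006, 0, 0, 0, -1], [0, 0.002, 0.006, 0, 0, 0, -1], [0, 0.002, 0, 0, 0, 0, -1], [0, 0.002, 0, 0, 0, 0, -1]])

```text
time_s: 28.8
tool_pos: [0.5189, -0.1429, 0.0905]
tcp_rot: [-2.221, -2.221, 0.0]
ft_force: [-1.8, -0.3, 6.3]
width: 0.0099
grip_force: 25.0
```

>>> play_rows(deltas=[[0, 0, 0.006, 0, 0, 0, -1], [0, 0.002, 0.006, 0, 0, 0, -1], [0, 0.002, 0, 0, 0, 0, -1], [0, 0.002, 0, 0, 0, 0, -1]])

```text
time_s: 29.3
tool_pos: [0.5189, -0.1419, 0.0906]
tcp_rot: [-2.221, -2.221, -0.0]
ft_force: [-2.0, 1.0, 5.1]
width: 0.0097
grip_force: 25.0
```

Now the other side: jump back to −1 mm from the start and step on to −5 mm.

>>> play_rows(deltas=[[0, 0, 0.006, 0, 0, 0, -1], [0, -0.006, 0.006, 0, 0, 0, -1], [0, -0.012, 0.006, 0, 0, 0, -1], [0, -0.012, 0, 0, 0, 0, -1], [0, -0.012, 0, 0, 0, 0, -1]])

```text
time_s: 29.92
tool_pos: [0.5189, -0.1485, 0.0907]
tcp_rot: [2.221, 2.221, -0.001]
ft_force: [-2.1, -1.5, 5.5]
width: 0.01
grip_force: 25.0
```

>>> play_rows(deltas=[[0, 0, 0.006, 0, 0, 0, -1], [0, -0.002, 0.006, 0, 0, 0, -1], [0, -0.002, 0, 0, 0, 0, -1], [0, -0.002, 0, 0, 0, 0, -1]])

```text
time_s: 30.42
tool_pos: [0.5189, -0.1491, 0.0906]
tcp_rot: [2.221, 2.221, -0.0]
ft_force: [-2.7, 1.3, 5.3]
width: 0.0098
grip_force: 25.0
```

>>> play_rows(deltas=[[0, 0, 0.006, 0, 0, 0, -1], [0, -0.002, 0.006, 0, 0, 0, -1], [0, -0.002, 0, 0, 0, 0, -1], [0, -0.002, 0, 0, 0, 0, -1]])

```text
time_s: 30.92
tool_pos: [0.5189, -0.1501, 0.0905]
tcp_rot: [2.221, 2.221, -0.0]
ft_force: [-0.7, 1.2, 5.9]
width: 0.0097
grip_force: 25.0
```

>>> play_rows(deltas=[[0, 0, 0.006, 0, 0, 0, -1], [0, -0.002, 0.006, 0, 0, 0, -1], [0, -0.002, 0, 0, 0, 0, -1], [0, -0.002, 0, 0, 0, 0, -1]])

```text
time_s: 31.42
tool_pos: [0.5189, -0.1511, 0.0905]
tcp_rot: [2.221, 2.221, -0.0]
ft_force: [-1.9, 1.2, 5.1]
width: 0.0098
grip_force: 25.0
```

>>> play_rows(deltas=[[0, 0, 0.006, 0, 0, 0, -1], [0, -0.002, 0.006, 0, 0, 0, -1], [0, -0.002, 0, 0, 0, 0, -1], [0, -0.002, 0, 0, 0, 0, -1]])

```text
time_s: 31.92
tool_pos: [0.5189, -0.1521, 0.0905]
tcp_rot: [2.221, 2.221, -0.0]
ft_force: [-2.5, -0.3, 5.5]
width: 0.0099
grip_force: 25.0
```

>>> play_rows(deltas=[[0, 0, 0.04, 0, 0, 0, -1], [0, 0, 0.108, 0, 0, 0, -1], [0, 0.1, 0.108, 0, 0, -0.005, -1], [0.002, 0.21, 0.108, 0, 0, -0.0107, -1], [0.004, 0.32, 0.108, 0, 0, -0.0107, -1]])

```text
time_s: 32.55
tool_pos: [0.5208, 0.0094, 0.1447]
tcp_rot: [2.295, 2.144, 0.002]
ft_force: [-0.6, -0.0, -0.0]
width: 0.0099
grip_force: 25.0
```

>>> play_rows(deltas=[[0, 0.12, 0, 0, 0, 0, -1], [0, 0.22, 0, 0, 0, 0, -1], [0, 0.305, 0, 0, 0, 0, -1], [0, 0.305, 0, 0, 0, 0, -1], [0, 0.305, 0, 0, 0, 0, -1]])

```text
time_s: 33.17
tool_pos: [0.5208, 0.1602, 0.144]
tcp_rot: [2.294, 2.146, -0.0]
ft_force: [-0.1, 0.4, -1.7]
width: 0.0098
grip_force: 25.0
```

>>> play_rows(deltas=[[0, 0, -0.05, 0, 0, 0, -1], [0, 0, -0.1, 0, 0, 0, -1], [0, 0, -0.1, 0, 0, 0, -1], [0, 0, -0.1, 0, 0, 0, -1]])

```text
time_s: 33.67
tool_pos: [0.5214, 0.1598, 0.0947]
tcp_rot: [2.296, 2.143, 0.002]
ft_force: [0.4, 0.8, -0.9]
width: 0.0099
grip_force: 25.0
```

>>> play_rows(deltas=[[0, 0, -0.03, 0, 0, 0, -1], [0, 0, -0.05, 0, 0, 0, -1], [0, 0, -0.07, 0, 0, 0, -1], [0, 0, -0.087, 0, 0, 0, -1], [0, 0, -0.087, 0, 0, 0, -1]])

```text
time_s: 34.3
tool_pos: [0.5206, 0.1606, 0.0497]
tcp_rot: [-2.295, -2.146, 0.001]
ft_force: [-0.9, -0.9, -0.4]
width: 0.0099
grip_force: 25.0
```

>>> play_rows(deltas=[[0, 0, 0, 0, 0, 0, -0.7], [0, 0, 0, 0, 0, 0, -0.3], [0, 0, 0, 0, 0, 0, 0], [0, 0, 0, 0, 0, 0, 0]])

```text
time_s: 34.8
tool_pos: [0.5207, 0.1606, 0.0503]
tcp_rot: [2.295, 2.145, 0.0]
ft_force: [-0.0, -0.2, 0.3]
width: 0.0389
grip_force: 0.0
```

>>> play_rows(deltas=[[0, 0, 0.07, 0, 0, 0, 0], [0.002, 0.01, 0.13, 0, 0, 0, 0], [0.01, 0.09, 0.13, 0, 0, 0, 0], [0.0104, 0.156, 0.13, 0, 0, 0, 0], [0.0104, 0.156, 0.13, 0, 0, 0, 0]])

```text
time_s: 35.42
tool_pos: [0.5258, 0.2402, 0.1153]
tcp_rot: [2.292, 2.149, 0.001]
ft_force: [-0.6, -0.2, 0.1]
width: 0.0478
grip_force: 0.0
```

Run:
```python
from h import *
print(status.get_obs()["tool_pos"])
for n in ("scene","side"):
    p,d,W,c=snap(n,n+"5.png")
    z=W[...,2];m=(abs(W[...,0]-.52)<.03)&(abs(W[...,1]-.155)<.14)&(z>.04)&(z<.0895)
    n,lab,st,ce=cv2.connectedComponentsWithStats((m*255).astype(np.uint8))
    for i in range(1,n):
        if st[i,4]>15: w=W[lab==i]; print("tab",st[i,4],w.mean(0).round(4),w.max(0).round(4))
```

```text
[0.52580902 0.24015526 0.11533323]
tab 93 [0.5245 0.2319 0.0662] [0.5322 0.2668 0.0894]
tab 105 [0.518  0.1536 0.0655] [0.5258 0.1757 0.0892]
tab 110 [0.513  0.0798 0.0663] [0.5208 0.1016 0.0888]
tab 127 [0.5173 0.0889 0.0768] [0.5211 0.1056 0.0892]
tab 239 [0.5293 0.2447 0.0692] [0.5334 0.2671 0.0893]
```

>>> play_rows(deltas=[[0, -0.002, -0.06, 0, 0, 0, 0], [0, -0.002, -0.11, 0, 0, 0, 0], [0, -0.002, -0.132, 0, 0, 0, 0], [0, -0.002, -0.132, 0, 0, 0, 0], [0, -0.002, -0.132, 0, 0, 0, -1]])

```text
time_s: 36.15
tool_pos: [0.5268, 0.2376, 0.0504]
tcp_rot: [2.295, 2.145, 0.003]
ft_force: [0.7, -0.8, 0.0]
width: 0.0423
grip_force: 0.0
```

>>> play_rows(deltas=[[0, 0, 0, 0, 0, 0, -1], [0, 0, 0.0, 0, 0, 0, -1], [0, 0, 0, 0, 0, 0, -1], [0, 0, 0, 0, 0, 0, -1]], squeeze=25)

```text
time_s: 36.65
tool_pos: [0.526, 0.2377, 0.0494]
tcp_rot: [2.295, 2.146, 0.001]
ft_force: [0.2, -0.3, 1.4]
width: 0.0095
grip_force: 25.0
```

>>> play_rows(deltas=[[0, 0, 0.06, 0, 0, 0, -1], [0, 0, 0.12, 0, 0, 0, -1], [0, 0, 0.185, 0, 0, 0, -1], [-0.004, -0.1, 0.185, 0, 0, 0.005, -1], [-0.01, -0.2, 0.185, 0, 0, 0.0107, -1]])

```text
time_s: 37.28
tool_pos: [0.5209, 0.1369, 0.1421]
tcp_rot: [2.218, 2.224, 0.001]
ft_force: [0.5, -0.8, -1.2]
width: 0.0098
grip_force: 25.0
```

>>> play_rows(deltas=[[-0.004, -0.12, 0, 0, 0, 0, -1], [-0.004, -0.24, 0, 0, 0, 0, -1], [-0.004, -0.36, 0, 0, 0, 0, -1], [-0.004, -0.48, 0, 0, 0, 0, -1], [-0.004, -0.568, 0, 0, 0, 0, -1]])

```text
time_s: 37.9
tool_pos: [0.5183, -0.1487, 0.1414]
tcp_rot: [-2.223, -2.22, 0.0]
ft_force: [-0.2, -0.2, -1.7]
width: 0.0097
grip_force: 25.0
```

>>> play_rows(deltas=[[0, 0, 0, 0, 0, 0, -1], [0, 0, 0, 0, 0, 0, -1], [0, 0, 0, 0, 0, 0, -1]])

```text
time_s: 38.28
tool_pos: [0.5188, -0.1452, 0.1414]
tcp_rot: [-2.219, -2.223, 0.0]
ft_force: [0.3, 0.2, -0.4]
width: 0.0103
grip_force: 25.0
```

>>> play_rows(deltas=[[0, 0, -0.03, 0, 0, 0, -1], [0, 0, -0.06, 0, 0, 0, -1], [0, 0, -0.08, 0, 0, 0, -1], [0, 0, -0.096, 0, 0, 0, -1], [0, 0, -0.096, 0, 0, 0, -1]])

```text
time_s: 38.9
tool_pos: [0.5184, -0.1462, 0.0927]
tcp_rot: [-2.22, -2.22, 0.001]
ft_force: [0.2, 0.3, -1.2]
width: 0.0097
grip_force: 25.0
```

>>> play_rows(deltas=[[0, 0, -0.002, 0, 0, 0, -1], [0, 0, -0.004, 0, 0, 0, -1], [0, 0, -0.004, 0, 0, 0, -1]])

```text
time_s: 39.28
tool_pos: [0.5191, -0.1465, 0.092]
tcp_rot: [2.221, 2.221, 0.0]
ft_force: [-0.2, 0.2, -0.8]
width: 0.0098
grip_force: 25.0
```

>>> play_rows(deltas=[[0, 0, -0.002, 0, 0, 0, -1], [0, 0, -0.003, 0, 0, 0, -1], [0, 0, -0.003, 0, 0, 0, -1]])

```text
time_s: 39.65
tool_pos: [0.5189, -0.1465, 0.0901]
tcp_rot: [2.221, 2.221, -0.0]
ft_force: [1.0, 0.2, -1.0]
width: 0.0098
grip_force: 25.0
```

>>> play_rows(deltas=[[0, 0, 0.006, 0, 0, 0, -1], [0, -0.002, 0.006, 0, 0, 0, -1], [0, -0.002, 0, 0, 0, 0, -1], [0, -0.002, 0, 0, 0, 0, -1]])

```text
time_s: 40.15
tool_pos: [0.5185, -0.1473, 0.0897]
tcp_rot: [-2.221, -2.221, 0.001]
ft_force: [-0.3, -0.1, -1.1]
width: 0.0101
grip_force: 25.0
```

>>> play_rows(deltas=[[0, 0, 0.006, 0, 0, 0, -1], [0, -0.002, 0.006, 0, 0, 0, -1], [0, -0.002, 0, 0, 0, 0, -1], [0, -0.002, 0, 0, 0, 0, -1]])

```text
time_s: 40.65
tool_pos: [0.5186, -0.1483, 0.0897]
tcp_rot: [-2.221, -2.221, 0.0]
ft_force: [0.1, 0.5, -1.7]
width: 0.0097
grip_force: 25.0
```

>>> play_rows(deltas=[[0, 0, 0.006, 0, 0, 0, -1], [0, -0.002, 0.006, 0, 0, 0, -1], [0, -0.002, 0, 0, 0, 0, -1], [0, -0.002, 0, 0, 0, 0, -1]])

```text
time_s: 41.15
tool_pos: [0.5186, -0.1493, 0.0897]
tcp_rot: [-2.221, -2.221, 0.001]
ft_force: [-0.4, -0.1, -0.7]
width: 0.0096
grip_force: 25.0
```

>>> play_rows(deltas=[[0, 0.002, -0.002, 0, 0, 0, -1], [0, 0.002, -0.002, 0, 0, 0, -1]])

```text
time_s: 41.4
tool_pos: [0.5188, -0.1483, 0.089]
tcp_rot: [-2.221, -2.221, 0.0]
ft_force: [0.4, 0.1, -1.3]
width: 0.0096
grip_force: 25.0
```

>>> play_rows(deltas=[[0, 0, -0.002, 0, 0, 0, -1], [0, 0, -0.002, 0, 0, 0, -1]])

```text
time_s: 41.65
tool_pos: [0.5188, -0.1484, 0.0881]
tcp_rot: [-2.221, -2.221, 0.0]
ft_force: [0.8, -0.2, -1.0]
width: 0.0101
grip_force: 25.0
```

>>> play_rows(deltas=[[0, 0, -0.002, 0, 0, 0, -1], [0, 0, -0.002, 0, 0, 0, -1]])

```text
time_s: 41.9
tool_pos: [0.5188, -0.1484, 0.0871]
tcp_rot: [-2.221, -2.221, 0.0]
ft_force: [-0.0, 0.2, -0.8]
width: 0.0098
grip_force: 25.0
```

>>> play_rows(deltas=[[0, 0, -0.001, 0, 0, 0, -1], [0, 0, -0.001, 0, 0, 0, -1]])

```text
time_s: 42.15
tool_pos: [0.5189, -0.1484, 0.0866]
tcp_rot: [-2.221, -2.221, 0.0]
ft_force: [-0.2, -0.9, -0.7]
width: 0.0099
grip_force: 25.0
```

>>> play_rows(deltas=[[0, 0, -0.001, 0, 0, 0, -1], [0, 0, -0.001, 0, 0, 0, -1]])

```text
time_s: 42.4
tool_pos: [0.519, -0.1485, 0.0863]
tcp_rot: [2.221, 2.221, 0.0]
ft_force: [0.1, 0.8, -0.4]
width: 0.0101
grip_force: 25.0
```

>>> play_rows(deltas=[[0, 0, -0.001, 0, 0, 0, -1], [0, 0, -0.001, 0, 0, 0, -1]])

```text
time_s: 42.65
tool_pos: [0.519, -0.1485, 0.086]
tcp_rot: [2.221, 2.221, 0.0]
ft_force: [-1.6, -0.3, 1.6]
width: 0.0101
grip_force: 25.0
```

>>> play_rows(deltas=[[0, 0, -0.001, 0, 0, 0, -1], [0, 0, -0.001, 0, 0, 0, -1]])

```text
time_s: 42.9
tool_pos: [0.519, -0.1485, 0.0859]
tcp_rot: [2.221, 2.221, -0.0]
ft_force: [-2.4, 0.9, 4.7]
width: 0.0098
grip_force: 25.0
```

>>> play_rows(deltas=[[0, 0, 0, 0, 0, 0, -1], [0, 0, 0, 0, 0, 0, -0.7], [0, 0, 0, 0, 0, 0, -0.4], [0, 0, 0, 0, 0, 0, -0.1], [0, 0, 0, 0, 0, 0, -0.1]])

```text
time_s: 43.52
tool_pos: [0.5188, -0.1484, 0.085]
tcp_rot: [-2.221, -2.221, 0.0]
ft_force: [-0.6, -0.7, 0.2]
width: 0.0384
grip_force: 0.0
```

>>> play_rows(deltas=[[0, 0, 0.02, 0, 0, 0, 0], [0, 0, 0.1, 0, 0, 0, 0], [0, 0, 0.2, 0, 0, 0, 0], [0, 0, 0.3, 0, 0, 0, 0], [0, 0, 0.3, 0, 0, 0, 0]])

```text
time_s: 44.15
tool_pos: [0.5217, -0.1495, 0.2421]
tcp_rot: [2.214, 2.214, 0.007]
ft_force: [0.6, -0.0, -0.0]
width: 0.0474
grip_force: 0.0
```

Run:
```python
from h import *
print(status.get_obs()["tool_pos"])
a=[]
for n in ("wrist","scene","side"):
    p,d,W,c=snap(n,n+"6.png")
    z=W[...,2];m=(abs(W[...,0]-.519)<.02)&(abs(W[...,1]+.148)<.05)&(z>.1)&(z<.14)
    w=W[m]; print(n,len(w),w.min(0).round(4),w.max(0).round(4),np.percentile(w[:,2],95).round(4))
    if n!="wrist":
        q=np.linalg.inv(c[1])@np.array([.519,-.148,.08,1]); u=int(c[0][0,2]+c[0][0,0]*q[0]/-q[2]); v=int(c[0][1,2]+c[0][1,1]*q[1]/q[2])
        a.append(cv2.resize(p[v-40:v+40,u-40:u+40,::-1],(390,390),interpolation=cv2.INTER_CUBIC))
cv2.imwrite("pics/end.png",np.hstack(a))
```

```text
[ 0.52167546 -0.14948371  0.24205908]
wrist 388 [ 0.5123 -0.1629  0.1005] [ 0.5222 -0.1293  0.1261] 0.1254
scene 103 [ 0.5116 -0.166   0.1001] [ 0.5238 -0.1338  0.1259] 0.1246
side 99 [ 0.5132 -0.1616  0.1002] [ 0.524  -0.1269  0.1271] 0.1247
```

View pics/end.png

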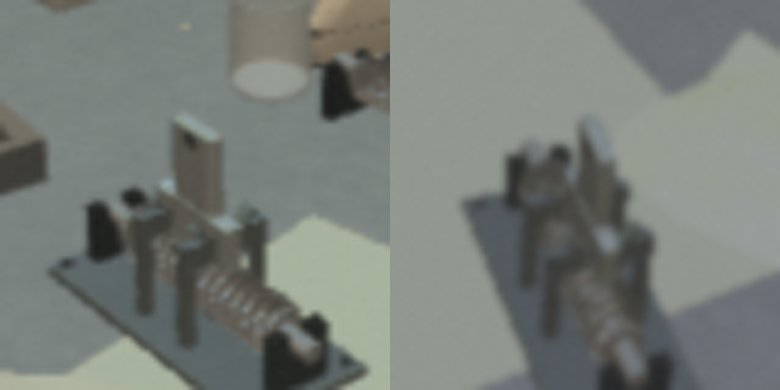

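The pictures show the third leaf standing upright between the posts. Its top is at 0.125 m, so its tab point is 53 mm above bed_top, which is fully home. The other two leaves are back in the rack.

```bash
python3 -c "
from cell import arm; print(arm.job_done())"
```

```text
the job is handed in; nothing more can be done
None
```

The third leaf tried, taken from the far (+y) rack slot and by the screw's 9 mm pitch leaf A, went fully home; I pressed it down with about 5 N and left it standing, put the two riding leaves back in their rack slots, and handed the job in at about 44 s.

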